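# Level and lock the tilted parts bin

### The job

Bring the tilted parts bin on the bench level for refilling: press the ridged tail of the ratchet pawl down so that its nose stands clear of the teeth, then push the bin's arm down past the teeth by the plate at its end until it stops level, and finally press the nose end of the pawl fully back down so that the bin is locked. Only press and push with the fingertips: do not raise the arm above where it stands, and leave the other things on and around the carrier where they are.

Things in the scene. Friction and masses are not known exactly. Their poses are not given: they have to be found in the camera images.
- carrier: Bin carrier: grey base plate 350 x 270 x 8 mm fixed to the bench, with uprights. Origin on the bench under the arm's hinge; x level, from the hinge along the arm to its free end, z up, y to the arm's left. The hinge axis is along y at z = 70 mm. The toothed wheel (radius 70 mm, on that axis) and the pawl lie in the plane y = 115 mm; the pawl's two posts reach up to z = 146 mm.
- hinge (a point): Point on the hinge axis of the arm, mid-width of the arm, 70 mm above the bench.
- tiltarm (a joint): Angle of the arm above level, rad: 0 = level on its stop; starts near 0.6. The arm carries a blue bin (130 x 100 x 55 mm, 35 to 165 mm from the hinge, centred on the arm) and a bare aluminium push plate at its free end. The hinge is stiff: it stays where left, pawl free or not; 3 to 7 N on the push plate moves it down. With the pawl in the teeth it has slight play only.
- push_plate (a point): Centre of the upper face of the push plate at the arm's free end, 50 mm along the arm x 60 mm across, 12 mm thick, 220 mm from the hinge and, at level, at the hinge's height (70 mm). It moves on a circle of 220 mm about the hinge; the face tilts with the arm. The bin's end wall (55 mm high) stands 55 mm from it towards the hinge.
- pawl (a joint): Angle of the see-saw pawl, rad: 0 to 0.03 = nose fully in the teeth (locked, as at the start); 0.32 = tail fully down on its stop; the nose clears the teeth above 0.2. Pivot along the carrier's y at x = 50, y = 115, z = 136 mm; stiff, stays where it is left; about 3 N on either end moves it.
- tail_pad (a point): Centre of the upper face of the pawl's tail: the larger, ridged dark-steel pad, 46 mm along the carrier's x by 40 mm wide, 64 mm from the pivot on the side of the arm's free end; 160 mm above the bench when locked. Pressed down it sinks about 20 mm to the stop.
- nose_pad (a point): Centre of the upper face of the pawl's nose end: the smaller plain dark-steel pad, 30 x 30 mm, right above the toothed wheel, 50 mm from the pivot; 160 mm above the bench when locked, about 16 mm higher when the tail is fully down.
- collar: Bystander: steel ring, 36 mm across, 22 mm high, lying on the base plate beyond the pawl's tail. Origin: centre of its underside.
- valve_block: Bystander: aluminium block 45 x 24 x 30 mm on the base plate, on the other side of the bin. Origin: centre of its underside.
- small_bin: Bystander: empty red bin 110 x 85 x 50 mm on the bench. Origin: centre of its underside.
- screwdriver: Bystander: screwdriver 190 mm long, lying on the bench. Origin on its underside.
- carton: Bystander: small carton 75 x 55 x 40 mm on the bench. Origin: centre of its underside.
- jar: Bystander: closed grey jar with a white lid, 48 mm across, 65 mm high. Origin: centre of its underside.
- black_bin: Bystander: empty black bin 100 x 85 x 45 mm on the bench. Origin: centre of its underside.

How it is judged:
On the way, in this order (a step that is already met when the one before it is completed fails the run):
1. the pawl is pressed free of the teeth while the arm is still raised (value of joint pawl above 0.2 rad and value of joint tiltarm above 0.5 rad), for 0.2 s.
2. with the pawl free, the arm is pushed down level (value of joint tiltarm below 0.03 rad and value of joint pawl above 0.18 rad), for 0.2 s.
3. the pawl's nose is pressed back into the teeth with the arm level (value of joint tiltarm below 0.04 rad and value of joint pawl below 0.06 rad), for 0.2 s.
At the end, for the whole second after the job is handed in: The arm is level (within 0.04 rad) and at rest, the pawl's nose is in the teeth (joint below 0.06 rad), every bystander is within 30 mm of where it stood (all of step 3 and velocity of joint tiltarm between -0.05 and 0.05 rad/s and distance of each of collar, valve_block, small_bin, screwdriver, carton, jar, black_bin from where it was at the start of the episode below 0.03 m); the robot touches nothing.
It fails at once if the arm is raised above where it stood (value of joint tiltarm above 0.7 rad).
It fails at once if a bystander is moved more than 30 mm or lifted (distance of any of collar, valve_block, small_bin, screwdriver, carton, jar, black_bin from where it was at the start of the episode above 0.03 m).
It also fails if it takes over 51 s, if anything falls off the work surface, if the arm or the gripper's body presses on something with over 40 N, if the wrist force passes 120 N, or if a joint passes its speed limit or range.

### The arm

A 6-joint arm with a two-finger parallel gripper is mounted at the origin on the work surface. World frame = base frame: x ahead of the robot, y to its left, z up, the work surface at z = 0. Lengths are in m, angles in rad, forces in N, time in s.
With the tool pointing down it reaches from about 0.3 to 0.775 m from the base axis. Payload 14.6 kg.
Tool frame: the origin (TCP) lies on the centre line of the jaws, within the pads' length; the fingertips stand 19 mm ahead of it and the grasp point (between the pads) is the TCP; y points along the fingers, x is the direction in which the jaws open and shut, and the axes are right-handed (so a half turn about y gives the same grasp; the last joint's range is limited). The gripper opens to 94 mm and grips with 3 to 60 N. Pads are 16 mm wide; open, the fingers measure 119 mm over their backs; the gripper's body (75 mm by 177 mm) begins 78 mm behind the grasp point.
Start: joints at [-1.293, 0.3, 1.521, -0, 1.321, -0.067], TCP at [0.186, -0.518, 0.224] pointing down, gripper open.
Joint ranges: [-3.03, 3.03], [-0.79, 2.21], [0.23, 2.52], [-1.04, 4.18], [0, 3.07], [-2.55, 2.55]. Speed limits (rad/s): [2.22, 2.22, 2.57, 3.14, 3.14, 3.14].

### API

Orientations are given as [roll, pitch, yaw] about the fixed x, y, z axes, in that order (R = Rz(yaw) Ry(pitch) Rx(roll)).
In Python, from station import get_obs, cams, workorder gives the robot as it stands.
- The arm moves only by the shell command python3 -m handwheel 'ROWS' [FORCE]. ROWS is JSON, a list of rows, each an object of numbers: "fingers": the opening, from -1 (shut) to 1 (fully open); "x", "y", "z": the shift along the tool's x, y, z in m; "spin": the turn about the tool's y in degrees. In form: [{"fingers": .., "x": .., "y": .., "z": .., "spin": ..}, ...]. A call has exactly 10 rows; each row is the pose to reach, as a shift and turn from the pose commanded when the call began, along the tool's axes at that moment; what a row does not reach only later rows make up. A row lasts 1/10 s, in which the tool goes at most 50 mm and 8.59 degrees, less where a joint would pass 70% of its speed; a pose out of reach is approached as far as the arm can. A call with a gripper value outside its range is refused whole. The fingers move at their own pace and stop on an object; FORCE is the grip in N (left out, the last holds). Time passes only in rows, so rows that repeat a pose let the fingers close, or fill a call up. It gives the time, the measured TCP pose, the force and the opening at its end, in the units of the state.
- get_obs(): the state, without advancing time (a new reading comes with each control period).
- cams.camera(name): name is "scene" or "top" or "wrist"; returns (picture, depth): 400x640x3 uint8, red, green, blue; 400x640 float32, m along the optical axis (not along the pixel's ray), 0 where there is no reading.
- cams.get_calibration(name): a dict with "fx", "fy", "cx", "cy" (pixels), "view" (4x4, takes a point from world to camera coordinates). Camera axes: x right, y down, z forward; pixel columns grow to the right and rows downward; lengths in m; the calibration is good to about 2 mm. The wrist camera is an equidistant fisheye: a pixel r from the principal point sees the ray r / f radians off the axis. A picture is of the moment at which its call begins: read the wrist's pose just before it. get_calibration takes no time and is no camera call; for the wrist camera it gives the pose at the moment of the call.
- workorder.hand_in(): hands the job in, once; it reports no verdict.
The state is a dict: "time_s": time; "qpos": joint angles; "joint_vel": joint speeds; "tau": joint torques, N m; "ee_pos": TCP position; "eef_rot": TCP orientation; "force": force on the tool from outside, world axes, zero at the start; "moment": the same for the moment, N m; "grip_width": finger opening in m.
Only numpy, scipy, OpenCV 4.12 (cv2) and the standard library are available. Lean on these libraries where they do the work, as an engineer would, in place of code of your own. Each camera call takes 0.05 s, during which the arm holds its last target. There are 200 camera calls.

## Working session

There is one attempt and no reset: what is moved stays moved. The work goes in short steps, Python scripts to look and compute and a shell command to move; the robot and the scene stay as the last step left them, time stands still between calls to the robot, and variables do not carry over. Pictures are saved under pics/ and viewed, about 8 in all and at most 12, crops included, and the job is handed in when it is done.

```bash
mkdir -p pics
cat > h.py <<'E'
import numpy as np, cv2
from station import get_obs, cams, workorder
from scipy.spatial.transform import Rotation as Ro
def snap(n,f):
    p,d=cams.camera(n); cv2.imwrite('pics/%s.png'%f,p[:,:,::-1]); np.save('pics/%s.npy'%f,d)
    c=cams.get_calibration(n); np.save('pics/%s_c.npy'%f,c,allow_pickle=True); return p,d,c
def cloud(f):
    d=np.load('pics/%s.npy'%f); c=np.load('pics/%s_c.npy'%f,allow_pickle=True).item()
    v,u=np.mgrid[0:400,0:640]
    P=np.stack([(u-c['cx'])/c['fx']*d,(v-c['cy'])/c['fy']*d,d,np.ones_like(d)],-1)
    W=P@np.linalg.inv(np.array(c['view'])).T
    W=W[...,:3]; W[d==0]=np.nan; return W
E
python3 - <<'E'
from h import *
snap('top','top1');snap('scene','sc1')
o=get_obs();print(o)
print(Ro.from_euler('xyz',o['eef_rot']).as_matrix().round(3))
E
```

```text
{'time_s': 0.1, 'qpos': array([-1.29262309e+00,  3.00394449e-01,  1.52154063e+00,  3.35901713e-06,
        1.32068520e+00, -6.66054379e-02]), 'joint_vel': array([-0.00183407, -0.00253786, -0.00155356, -0.0007716 ,  0.00065396,
       -0.00180039]), 'tau': array([ 3.13009841e-03, -5.32642543e+01, -3.53282547e+01,  7.09617161e-02,
        2.34927720e-02, -5.91484604e-05]), 'ee_pos': array([ 0.18582788, -0.51742103,  0.22394547]), 'eef_rot': array([-1.57072469e+00,  1.02512759e-03, -1.22601844e+00]), 'force': array([-0.49007752,  0.03562595,  0.13309783]), 'moment': array([-0.00757701,  0.02887656, -0.01071281]), 'grip_width': 0.09389650462710837}
[[ 0.338 -0.     0.941]
 [-0.941  0.001  0.338]
 [-0.001 -1.     0.   ]]
```

View pics/top1.png

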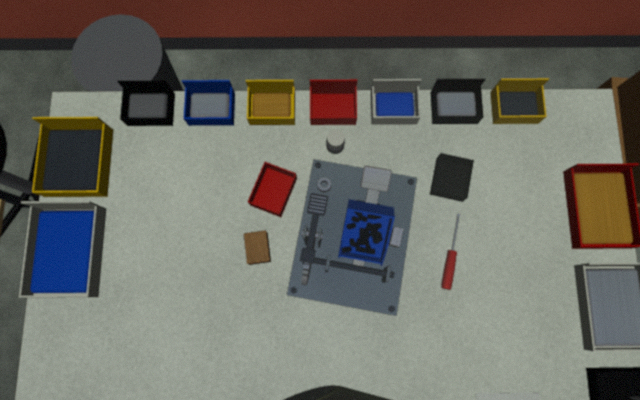

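View pics/sc1.png

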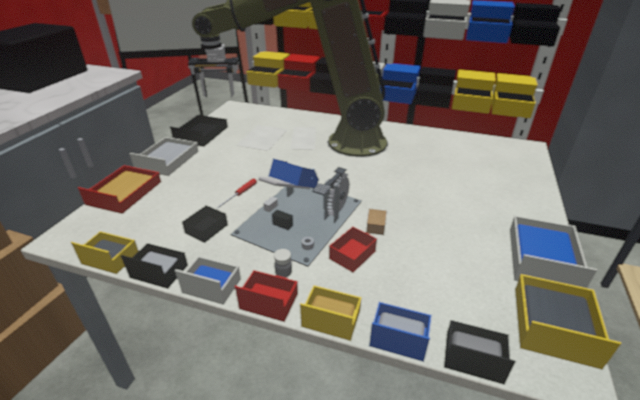

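The top view shows the carrier with its x axis pointing away from the robot. The ridged tail pad is at about (318,203), the nose pad at (305,270) and the push plate at (376,180). The collar is at (323,184) and the jar at (335,145).

Run:
```python
from h import *
W=cloud('top1')
for n,(u,v) in dict(tail=(318,203),nose=(305,270),plate=(376,180),collar=(323,184),jar=(335,145),hingeL=(335,263),plateL=(365,178),plateR=(386,180)).items(): print(n,W[v-1:v+2,u-1:u+2].reshape(-1,3).mean(0).round(4),W[v,u].round(3))
# base plate corners by rect fit on z 4..14mm
m=(np.abs(W[...,2]-.008)<.005)
m[:150]=0;m[325:]=0;m[:,:280]=0;m[:,425:]=0
im=cv2.imread('pics/top1.png'); 
b=im.astype(int); m2=m&(b.sum(2)<450)
k=cv2.morphologyEx(m2.astype('uint8'),cv2.MORPH_OPEN,np.ones((3,3)))
n,l,s,c=cv2.connectedComponentsWithStats(k); i=1+s[1:,4].argmax()
P=W[l==i][:,:2].astype('float32'); r=cv2.minAreaRect(P); print(r, cv2.boxPoints(r), len(P))
# pads
for lo,hi,box in [(.150,.172,(290,190,335,290)),(.14,.25,(355,160,400,205))]:
  u0,v0,u1,v1=box; S=W[v0:v1,u0:u1]; q=(S[...,2]>lo)&(S[...,2]<hi)
  n,l,s,c=cv2.connectedComponentsWithStats(q.astype('uint8'))
  for j in range(1,n):
    if s[j,4]>15: A=S[l==j]; print(s[j]+[u0,v0,0,0,0],A.mean(0).round(4),A.min(0).round(3),A.max(0).round(3)); print(cv2.minAreaRect(A[:,:2].astype('float32')))
im=cv2.resize(im[140:325,280:430],None,fx=4,fy=3.2,interpolation=cv2.INTER_CUBIC); im=cv2.resize(cv2.imread('pics/top1.png')[145:320,285:425],None,fx=3.4,fy=3.4,interpolation=cv2.INTER_CUBIC);cv2.imwrite('pics/topc.png',im)
```

```text
tail [0.6065 0.039  0.1604] [0.606 0.039 0.162]
nose [0.4631 0.0682 0.1317] [0.463 0.068 0.133]
plate [ 0.6502 -0.0862  0.1894] [ 0.651 -0.086  0.188]
collar [0.6874 0.0273 0.0083] [0.687 0.027 0.008]
jar [ 0.7732 -0.0028  0.061 ] [ 0.774 -0.003  0.06 ]
hingeL [0.4822 0.001  0.0774] [0.482 0.001 0.078]
plateL [ 0.6545 -0.0626  0.1905] [ 0.654 -0.063  0.191]
plateR [ 0.6498 -0.1075  0.1907] [ 0.65  -0.108  0.19 ]
((0.5593327879905701, -0.0457165390253067), (0.27097710967063904, 0.349992036819458), 79.2999496459961) [[ 0.36222368 -0.14635822]
 [ 0.7061302  -0.21134037]
 [ 0.7564419   0.05492514]
 [ 0.41253537  0.11990729]] 5601
[299 193  29  70 788] [0.5607 0.0501 0.1587] [0.478 0.019 0.151] [0.63  0.08  0.165]
((0.5538577437400818, 0.05139699578285217), (0.03957102447748184, 0.15252630412578583), 79.23516845703125)
[355 165  36  40 861] [ 0.6439 -0.0812  0.185 ] [ 0.599 -0.116  0.153] [ 0.682 -0.04   0.206]
((0.6346204876899719, -0.07951880246400833), (0.06144358217716217, 0.08820289373397827), 75.50061798095703)
```

View pics/topc.png

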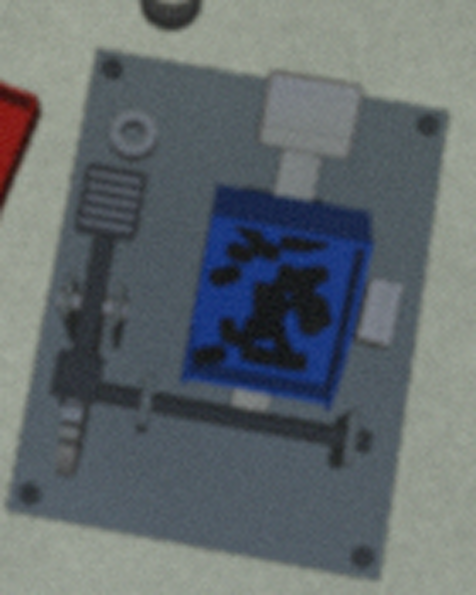

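The crop shows the plate corners, the ridged tail at crop (110,200) and the nose pad at crop (77,375). The carrier yaw is about -10.7°. Tail, plate and hinge agree with the dimensions given to within a few mm. Next I refine the positions in carrier axes.

```bash
cat >> h.py <<'E'
yaw=-0.1868
ex=np.array([np.cos(yaw),np.sin(yaw)]); ey=np.array([-ex[1],ex[0]]); h=np.array([.4726,-.0528])
def loc(W): d=W[...,:2]-h; return np.stack([d@ex,d@ey,W[...,2]],-1)
def wor(x,y): return h+x*ex+y*ey
def togo(x,y,z,o=None):
    "tool shift so that fingertips (19 mm ahead) get to carrier x,y,z"
    o=o or get_obs(); R=Ro.from_euler('xyz',o['eef_rot']).as_matrix()
    return (R.T@(np.array([*wor(x,y),z])-(o['ee_pos']+R[:,1]*.019))).round(4)
E
python3 - <<'E'
from h import *
W=cloud('top1');L=loc(W).reshape(-1,3);L=L[~np.isnan(L[:,0])]
def st(n,q): A=L[q];print(n,len(A),np.percentile(A,[2,50,98],axis=0).round(4).tolist(),((np.percentile(A,2,axis=0)+np.percentile(A,98,axis=0))/2).round(4))
x,y,z=L.T
st('tail',(abs(x-.114)<.04)&(abs(y-.115)<.04)&(z>.145)&(x>.088))
st('nose',(abs(x)<.025)&(abs(y-.115)<.03)&(z>.15))
q=(x>.152)&(x<.24)&(abs(y)<.045)&(z>.14);st('plate',q)
A=L[q]; p=np.polyfit(A[:,0],A[:,2],1);print(p,np.arctan(p[0]))
print(wor(0,0),wor(.175,0)+0, 'base plate center local',loc(np.array([.5593,-.0457,0])))
print('tail',togo(.114,.115,.19),'nose',togo(0,.115,.2),'plate',togo(.1816,0,.24),'plateLevel',togo(.22,0,.07))
E
```

```text
tail 379 [[0.0904, 0.0984, 0.1547], [0.1118, 0.1173, 0.1595], [0.1346, 0.1364, 0.1635]] [0.1125 0.1174 0.1591]
nose 227 [[-0.0148, 0.1036, 0.1546], [0.0017, 0.1177, 0.1599], [0.0233, 0.1322, 0.1636]] [0.0042 0.1179 0.1591]
plate 700 [[0.1543, -0.0255, 0.1683], [0.1819, 0.0027, 0.1904], [0.2056, 0.0311, 0.2047]] [0.18   0.0028 0.1865]
[0.67297845 0.06726334] 0.5923595788102567
[ 0.4726 -0.0528] [ 0.64455562 -0.08530022] base plate center local [0.08387315 0.02307802 0.        ]
tail [-0.3817  0.0154  0.5835] nose [-0.4395  0.0054  0.4852] plate [-0.2483 -0.0348  0.5835] plateLevel [-0.2287  0.1352  0.6166]
```

```bash
sed -i 's/h=np.array(\[.4726,-.0528\])/h=np.array([.4721,-.0500])/' h.py
python3 -m handwheel '[{"fingers":-1,"x":0,"y":-0.03,"z":0,"spin":0},{"fingers":-1,"x":-0.01,"y":-0.06,"z":0.015,"spin":0},{"fingers":-1,"x":-0.03,"y":-0.06,"z":0.045,"spin":0},{"fingers":-1,"x":-0.05,"y":-0.06,"z":0.08,"spin":0},{"fingers":-1,"x":-0.07,"y":-0.06,"z":0.11,"spin":0},{"fingers":-1,"x":-0.095,"y":-0.06,"z":0.145,"spin":0},{"fingers":-1,"x":-0.12,"y":-0.06,"z":0.18,"spin":0},{"fingers":-1,"x":-0.145,"y":-0.06,"z":0.22,"spin":0},{"fingers":-1,"x":-0.17,"y":-0.06,"z":0.26,"spin":0},{"fingers":-1,"x":-0.19,"y":-0.06,"z":0.29,"spin":0}]' 20
python3 -m handwheel '[{"fingers":-1,"x":-0.02,"y":0,"z":0.03,"spin":0},{"fingers":-1,"x":-0.04,"y":0,"z":0.06,"spin":0},{"fingers":-1,"x":-0.06,"y":0,"z":0.09,"spin":0},{"fingers":-1,"x":-0.085,"y":0,"z":0.125,"spin":0},{"fingers":-1,"x":-0.11,"y":0,"z":0.165,"spin":0},{"fingers":-1,"x":-0.135,"y":0,"z":0.2,"spin":0},{"fingers":-1,"x":-0.16,"y":0,"z":0.24,"spin":0},{"fingers":-1,"x":-0.18,"y":0,"z":0.275,"spin":0},{"fingers":-1,"x":-0.195,"y":0,"z":0.29,"spin":0},{"fingers":-1,"x":-0.195,"y":0,"z":0.295,"spin":0}]'
python3 -c "
from h import *
print('tail',togo(.118,.115,.160),'nose',togo(0,.115,.16),'plate',togo(.18,0,.2))
p,d,c=snap('wrist','w1');snap('top','top2')
o=get_obs();print(o['eef_rot'],o['ee_pos'],o['force'],o['time_s'])"
```

```text
time_s: 1.1
ee_pos: [0.3956, -0.2387, 0.2844]
eef_rot: [-1.571, 0.0, -1.225]
force: [-0.3, 0.1, 0.1]
grip_width: 0.0175
time_s: 2.1
ee_pos: [0.6068, 0.0446, 0.2835]
eef_rot: [-1.572, 0.001, -1.223]
force: [0.6, -0.3, 1.0]
grip_width: 0.0004
tail [0.0043 0.1045 0.0014] nose [-0.0558  0.1046 -0.1001] plate [ 0.1348  0.0644 -0.0038]
[-1.57180343e+00  1.95062417e-04 -1.22538748e+00] [0.60639732 0.04237124 0.28384977] [0.16152399 0.20384762 0.22618215] 2.2
```

View pics/w1.png

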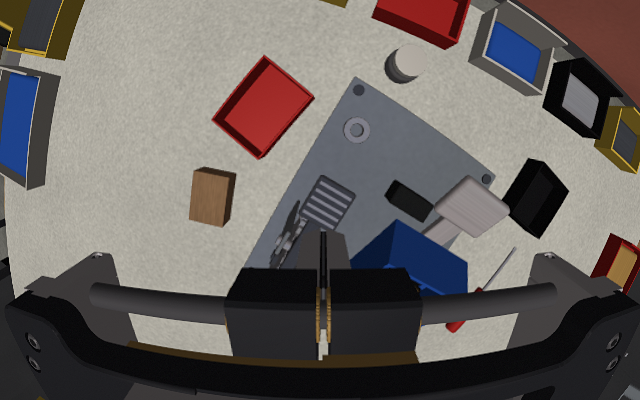

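The wrist view shows the tail pad clear at (327,203), the push plate at (472,207) and the shut fingertips near (322,240). Next I check the tail and plate positions with this camera.

Run:
```python
from h import *
d=np.load('pics/w1.npy');c=np.load('pics/w1_c.npy',allow_pickle=True).item()
Vi=np.linalg.inv(np.array(c['view']))
for u,v in [(327,203),(472,207),(356,130)]:
  a,b=(u-c['cx']),(v-c['cy']);r=np.hypot(a,b);t=r/c['fx']
  ray=np.array([a/r*np.tan(t),b/r*np.tan(t),1]); z=np.nanmedian(d[v-1:v+2,u-1:u+2])
  print(z,loc((Vi@np.r_[ray*z,1])[:3]))
```

```text
0.293591 [0.11532455 0.11423128 0.16038933]
0.25922856 [0.18658183 0.00351988 0.19451338]
0.42346886 [0.1938055  0.11138266 0.00912343]
```

```bash
python3 -m handwheel '[{"fingers":-1,"x":0.002,"y":0.03,"z":0.001,"spin":0},{"fingers":-1,"x":0.004,"y":0.06,"z":0.001,"spin":0},{"fingers":-1,"x":0.004,"y":0.08,"z":0.001,"spin":0},{"fingers":-1,"x":0.004,"y":0.09,"z":0.001,"spin":0},{"fingers":-1,"x":0.004,"y":0.095,"z":0.001,"spin":0},{"fingers":-1,"x":0.004,"y":0.1,"z":0.001,"spin":0},{"fingers":-1,"x":0.004,"y":0.104,"z":0.001,"spin":0},{"fingers":-1,"x":0.004,"y":0.107,"z":0.001,"spin":0},{"fingers":-1,"x":0.004,"y":0.11,"z":0.001,"spin":0},{"fingers":-1,"x":0.004,"y":0.112,"z":0.001,"spin":0}]'
python3 -m handwheel '[{"fingers":-1,"x":0,"y":0.002,"z":0,"spin":0},{"fingers":-1,"x":0,"y":0.004,"z":0,"spin":0},{"fingers":-1,"x":0,"y":0.006,"z":0,"spin":0},{"fingers":-1,"x":0,"y":0.008,"z":0,"spin":0},{"fingers":-1,"x":0,"y":0.01,"z":0,"spin":0},{"fingers":-1,"x":0,"y":0.011,"z":0,"spin":0},{"fingers":-1,"x":0,"y":0.012,"z":0,"spin":0},{"fingers":-1,"x":0,"y":0.012,"z":0,"spin":0},{"fingers":-1,"x":0,"y":0.012,"z":0,"spin":0},{"fingers":-1,"x":0,"y":0.012,"z":0,"spin":0}]'
python3 -c "
from h import *
print(togo(.118,.115,.160))"
```

```text
time_s: 3.2
ee_pos: [0.6091, 0.039, 0.1729]
eef_rot: [-1.569, -0.001, -1.226]
force: [2.5, -1.2, 3.2]
grip_width: 0.0007
time_s: 4.2
ee_pos: [0.6085, 0.0391, 0.1604]
eef_rot: [-1.571, 0.0, -1.226]
force: [2.1, -0.6, 2.9]
grip_width: 0.0003
[-0.0016 -0.0186  0.0015]
```

```bash
python3 -m handwheel '[{"fingers":-1,"x":0,"y":0.001,"z":0,"spin":0},{"fingers":-1,"x":0,"y":0.002,"z":0,"spin":0},{"fingers":-1,"x":0,"y":0.002,"z":0,"spin":0},{"fingers":-1,"x":0,"y":0.002,"z":0,"spin":0},{"fingers":-1,"x":0,"y":0.002,"z":0,"spin":0},{"fingers":-1,"x":0,"y":0.002,"z":0,"spin":0},{"fingers":-1,"x":0,"y":0.002,"z":0,"spin":0},{"fingers":-1,"x":0,"y":0.002,"z":0,"spin":0},{"fingers":-1,"x":0,"y":0.002,"z":0,"spin":0},{"fingers":-1,"x":0,"y":0.002,"z":0,"spin":0}]'
```

```text
time_s: 5.2
ee_pos: [0.6088, 0.0391, 0.1595]
eef_rot: [-1.57, -0.0, -1.226]
force: [0.4, -1.5, 11.0]
grip_width: 0.0003
```

```bash
python3 -m handwheel '[{"fingers":-1,"x":0,"y":-0.03,"z":0,"spin":0},{"fingers":-1,"x":0,"y":-0.07,"z":0,"spin":0},{"fingers":-1,"x":0,"y":-0.1,"z":0,"spin":0},{"fingers":-1,"x":0.02,"y":-0.11,"z":0,"spin":0},{"fingers":-1,"x":0.05,"y":-0.11,"z":-0.002,"spin":0},{"fingers":-1,"x":0.08,"y":-0.11,"z":-0.003,"spin":0},{"fingers":-1,"x":0.11,"y":-0.11,"z":-0.004,"spin":0},{"fingers":-1,"x":0.13,"y":-0.11,"z":-0.005,"spin":0},{"fingers":-1,"x":0.13,"y":-0.11,"z":-0.005,"spin":0},{"fingers":-1,"x":0.13,"y":-0.11,"z":-0.005,"spin":0}]'
python3 - <<'E'
from h import *
snap('top','t3');snap('scene','s3')
p,d,c=snap('wrist','w3')
Vi=np.linalg.inv(np.array(c['view']));v,u=np.mgrid[0:400,0:640]
a,b=u-c['cx'],v-c['cy'];r=np.hypot(a,b)+1e-9;t=r/c['fx'];t=np.where(t<1.2,t,np.nan)
P=np.stack([a/r*np.tan(t)*d,b/r*np.tan(t)*d,d,np.ones_like(d)],-1)@Vi.T
L=loc(P[...,:3]);x,y,z=L[...,0],L[...,1],L[...,2]
q=(abs(y)<.025)&(x>.15)&(x<.215)&(z>.15)&(z<.215); A=L[q];print('plate',len(A),A.min(0),A.max(0),np.polyfit(A[:,0],A[:,2],1))
q=(abs(y-.115)<.015)&(x>.095)&(x<.132)&(z>.12); A=L[q]
print('tail',len(A));
if len(A):print(np.median(A,0),np.polyfit(A[:,0],A[:,2],1))
o=get_obs();print(o['force'],loc(o['ee_pos']),[togo(.22*np.cos(t),0,.07+.22*np.sin(t)).tolist() for t in (.6,.58,.4,.2,0)])
E
```

```text
time_s: 6.2
ee_pos: [0.6477, -0.0846, 0.268]
eef_rot: [-1.572, 0.001, -1.226]
force: [0.8, 0.6, 0.5]
grip_width: 0.0005
plate 3119 [ 0.15007066 -0.02497866  0.16082974] [0.20864086 0.02497059 0.20551444] [0.58952406 0.08352823]
tail 1017
[0.11393239 0.11479443 0.14074391] [-0.32696073  0.17810271]
[-0.84505603  0.49687231 -0.14817481] [ 0.17886119 -0.00071034  0.26858839] [[0.0008, 0.0554, 0.0027], [0.002, 0.059, 0.0048], [0.0115, 0.0939, 0.0208], [0.0181, 0.1359, 0.032], [0.0203, 0.1796, 0.0358]]
```

View pics/w3.png

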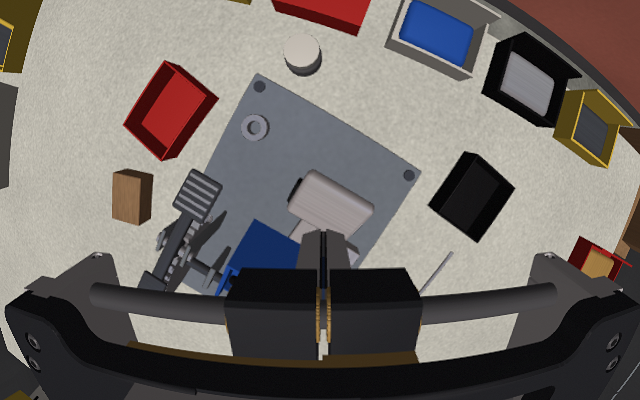

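The wrist view shows the tips over the push plate at (330,205). The tail is tilted at 0.32 rad, so the pawl is at its stop and free of the teeth. I push the plate along its arc.

```bash
python3 -m handwheel '[{"fingers":-1,"x":0.001,"y":0.025,"z":0.003,"spin":0},{"fingers":-1,"x":0.001,"y":0.045,"z":0.003,"spin":0},{"fingers":-1,"x":0.001,"y":0.05,"z":0.003,"spin":0},{"fingers":-1,"x":0.001,"y":0.055,"z":0.003,"spin":0},{"fingers":-1,"x":0.002,"y":0.06,"z":0.005,"spin":0},{"fingers":-1,"x":0.004,"y":0.065,"z":0.008,"spin":0},{"fingers":-1,"x":0.005,"y":0.07,"z":0.01,"spin":0},{"fingers":-1,"x":0.007,"y":0.075,"z":0.013,"spin":0},{"fingers":-1,"x":0.008,"y":0.08,"z":0.015,"spin":0},{"fingers":-1,"x":0.009,"y":0.085,"z":0.017,"spin":0}]'
python3 -m handwheel '[{"fingers":-1,"x":0.001,"y":0.005,"z":0.002,"spin":0},{"fingers":-1,"x":0.002,"y":0.01,"z":0.004,"spin":0},{"fingers":-1,"x":0.004,"y":0.015,"z":0.006,"spin":0},{"fingers":-1,"x":0.005,"y":0.02,"z":0.007,"spin":0},{"fingers":-1,"x":0.005,"y":0.025,"z":0.009,"spin":0},{"fingers":-1,"x":0.006,"y":0.03,"z":0.01,"spin":0},{"fingers":-1,"x":0.007,"y":0.035,"z":0.012,"spin":0},{"fingers":-1,"x":0.008,"y":0.04,"z":0.013,"spin":0},{"fingers":-1,"x":0.008,"y":0.045,"z":0.014,"spin":0},{"fingers":-1,"x":0.009,"y":0.05,"z":0.015,"spin":0}]'
python3 - <<'E'
from h import *
o=get_obs();print([togo(.22*np.cos(t),0,.07+.22*np.sin(t)).tolist() for t in (.4,.2,.1,0)])
E
```

```text
time_s: 7.35
ee_pos: [0.6673, -0.0879, 0.1832]
eef_rot: [-1.57, -0.0, -1.226]
force: [0.3, 1.3, 4.6]
grip_width: 0.0004
time_s: 8.35
ee_pos: [0.684, -0.0912, 0.1329]
eef_rot: [-1.571, 0.0, -1.226]
force: [-3.4, 1.5, 3.3]
grip_width: 0.0006
[[-0.0077, -0.0417, -0.0108], [-0.0011, 0.0002, 0.0004], [0.0006, 0.022, 0.0032], [0.0012, 0.0439, 0.0042]]
```

```bash
python3 -m handwheel '[{"fingers":-1,"x":0,"y":0.005,"z":0.001,"spin":0},{"fingers":-1,"x":0,"y":0.01,"z":0.001,"spin":0},{"fingers":-1,"x":0,"y":0.015,"z":0.002,"spin":0},{"fingers":-1,"x":0.001,"y":0.02,"z":0.003,"spin":0},{"fingers":-1,"x":0.001,"y":0.025,"z":0.003,"spin":0},{"fingers":-1,"x":0.001,"y":0.029,"z":0.004,"spin":0},{"fingers":-1,"x":0.001,"y":0.033,"z":0.004,"spin":0},{"fingers":-1,"x":0.001,"y":0.036,"z":0.004,"spin":0},{"fingers":-1,"x":0.001,"y":0.039,"z":0.004,"spin":0},{"fingers":-1,"x":0.001,"y":0.041,"z":0.004,"spin":0}]'
python3 -m handwheel '[{"fingers":-1,"x":0,"y":0.001,"z":0,"spin":0},{"fingers":-1,"x":0,"y":0.002,"z":0,"spin":0},{"fingers":-1,"x":0,"y":0.003,"z":0,"spin":0},{"fingers":-1,"x":0,"y":0.004,"z":0,"spin":0},{"fingers":-1,"x":0,"y":0.004,"z":0,"spin":0},{"fingers":-1,"x":0,"y":0.004,"z":0,"spin":0},{"fingers":-1,"x":0,"y":0.004,"z":0,"spin":0},{"fingers":-1,"x":0,"y":0.004,"z":0,"spin":0},{"fingers":-1,"x":0,"y":0.004,"z":0,"spin":0},{"fingers":-1,"x":0,"y":0.004,"z":0,"spin":0}]'
```

```text
time_s: 9.35
ee_pos: [0.6884, -0.0907, 0.0924]
eef_rot: [-1.57, -0.0, -1.226]
force: [0.6, -2.2, 4.8]
grip_width: 0.0004
time_s: 10.35
ee_pos: [0.6884, -0.0907, 0.0892]
eef_rot: [-1.57, -0.0, -1.226]
force: [-0.3, -0.2, 8.6]
grip_width: 0.0002
```

The tip is at z = 70.2 mm and the force is rising. I press a little more to confirm the stop, then lift.

```bash
python3 -m handwheel '[{"fingers":-1,"x":0,"y":0.001,"z":0,"spin":0},{"fingers":-1,"x":0,"y":0.002,"z":0,"spin":0},{"fingers":-1,"x":0,"y":0.002,"z":0,"spin":0},{"fingers":-1,"x":0,"y":0.002,"z":0,"spin":0},{"fingers":-1,"x":0,"y":0.002,"z":0,"spin":0},{"fingers":-1,"x":0,"y":0.002,"z":0,"spin":0},{"fingers":-1,"x":0,"y":0.002,"z":0,"spin":0},{"fingers":-1,"x":0,"y":0.002,"z":0,"spin":0},{"fingers":-1,"x":0,"y":0.002,"z":0,"spin":0},{"fingers":-1,"x":0,"y":0.002,"z":0,"spin":0}]'
python3 -m handwheel '[{"fingers":-1,"x":0,"y":-0.02,"z":0,"spin":0},{"fingers":-1,"x":0,"y":-0.05,"z":0,"spin":0},{"fingers":-1,"x":0,"y":-0.08,"z":0,"spin":0},{"fingers":-1,"x":0,"y":-0.11,"z":0,"spin":0},{"fingers":-1,"x":0,"y":-0.14,"z":0,"spin":0},{"fingers":-1,"x":0,"y":-0.155,"z":0,"spin":0},{"fingers":-1,"x":0,"y":-0.16,"z":0,"spin":0},{"fingers":-1,"x":0,"y":-0.16,"z":0,"spin":0},{"fingers":-1,"x":0,"y":-0.16,"z":0,"spin":0},{"fingers":-1,"x":0,"y":-0.16,"z":0,"spin":0}]'
python3 - <<'E'
from h import *
p,d,c=snap('wrist','w4')
Vi=np.linalg.inv(np.array(c['view']));v,u=np.mgrid[0:400,0:640]
a,b=u-c['cx'],v-c['cy'];r=np.hypot(a,b)+1e-9;t=r/c['fx'];t=np.where(t<1.2,t,np.nan)
L=loc((np.stack([a/r*np.tan(t)*d,b/r*np.tan(t)*d,d,np.ones_like(d)],-1)@Vi.T)[...,:3]);x,y,z=L[...,0],L[...,1],L[...,2]
for n,q in dict(plate=(abs(y)<.025)&(x>.2)&(x<.24)&(z>.05)&(z<.1),tail=(abs(y-.115)<.015)&(x>.095)&(x<.132)&(z>.12)).items():
  A=L[q];print(n,len(A),np.median(A,0) if len(A) else '',np.polyfit(A[:,0],A[:,2],1) if len(A) else '')
print('nose',togo(-.002,.115,.176),togo(-.002,.115,.16),get_obs()['time_s'])
E
```

```text
time_s: 11.35
ee_pos: [0.6885, -0.0907, 0.089]
eef_rot: [-1.569, -0.001, -1.226]
force: [-7.4, -0.3, 22.1]
grip_width: 0.0001
time_s: 12.35
ee_pos: [0.6879, -0.0906, 0.245]
eef_rot: [-1.573, 0.001, -1.226]
force: [0.4, -0.1, -0.4]
grip_width: 0.0006
plate 1587 [2.20349997e-01 1.87406958e-04 7.10504872e-02] [-0.00232531  0.07156106]
tail 1004 [0.11434381 0.11469914 0.1409131 ] [-0.32734158  0.17841687]
nose [-0.2113  0.0506 -0.1327] [-0.2113  0.0666 -0.1327] 12.4
```

The plate is level (slope -0.002, z = 71 mm) and the pawl is still free (tail slope -0.327). Next is the nose pad.

```bash
python3 -m handwheel '[{"fingers":-1,"x":-0.03,"y":0,"z":-0.02,"spin":0},{"fingers":-1,"x":-0.065,"y":0,"z":-0.04,"spin":0},{"fingers":-1,"x":-0.1,"y":0,"z":-0.06,"spin":0},{"fingers":-1,"x":-0.135,"y":0,"z":-0.08,"spin":0},{"fingers":-1,"x":-0.165,"y":0,"z":-0.1,"spin":0},{"fingers":-1,"x":-0.19,"y":0,"z":-0.12,"spin":0},{"fingers":-1,"x":-0.205,"y":0,"z":-0.13,"spin":0},{"fingers":-1,"x":-0.211,"y":0.01,"z":-0.133,"spin":0},{"fingers":-1,"x":-0.211,"y":0.02,"z":-0.133,"spin":0},{"fingers":-1,"x":-0.211,"y":0.03,"z":-0.133,"spin":0}]'
python3 - <<'E'
from h import *
snap('top','t5')
print(togo(-.002,.115,.176),togo(-.002,.115,.16))
E
```

```text
time_s: 13.4
ee_pos: [0.492, 0.0625, 0.215]
eef_rot: [-1.572, 0.0, -1.226]
force: [-0.8, 0.2, -0.6]
grip_width: 0.0006
[-0.0009  0.0183  0.0005] [-0.0009  0.0343  0.0005]
```

```bash
python3 -m handwheel '[{"fingers":-1,"x":0,"y":0.006,"z":0,"spin":0},{"fingers":-1,"x":0,"y":0.012,"z":0,"spin":0},{"fingers":-1,"x":0,"y":0.016,"z":0,"spin":0},{"fingers":-1,"x":0,"y":0.019,"z":0,"spin":0},{"fingers":-1,"x":0,"y":0.021,"z":0,"spin":0},{"fingers":-1,"x":0,"y":0.023,"z":0,"spin":0},{"fingers":-1,"x":0,"y":0.025,"z":0,"spin":0},{"fingers":-1,"x":0,"y":0.027,"z":0,"spin":0},{"fingers":-1,"x":0,"y":0.029,"z":0,"spin":0},{"fingers":-1,"x":0,"y":0.031,"z":0,"spin":0}]'
python3 -m handwheel '[{"fingers":-1,"x":0,"y":0.001,"z":0,"spin":0},{"fingers":-1,"x":0,"y":0.002,"z":0,"spin":0},{"fingers":-1,"x":0,"y":0.003,"z":0,"spin":0},{"fingers":-1,"x":0,"y":0.004,"z":0,"spin":0},{"fingers":-1,"x":0,"y":0.004,"z":0,"spin":0},{"fingers":-1,"x":0,"y":0.004,"z":0,"spin":0},{"fingers":-1,"x":0,"y":0.004,"z":0,"spin":0},{"fingers":-1,"x":0,"y":0.004,"z":0,"spin":0},{"fingers":-1,"x":0,"y":0.004,"z":0,"spin":0},{"fingers":-1,"x":0,"y":0.004,"z":0,"spin":0}]'
python3 -c "
from h import *
print(togo(-.002,.115,.16))"
```

```text
time_s: 14.45
ee_pos: [0.4918, 0.0629, 0.1858]
eef_rot: [-1.57, -0.0, -1.226]
force: [-1.4, -0.1, 5.0]
grip_width: 0.0007
time_s: 15.45
ee_pos: [0.4917, 0.0629, 0.1814]
eef_rot: [-1.571, -0.0, -1.226]
force: [-0.4, -1.3, 0.1]
grip_width: 0.0007
[-0.0006  0.0024 -0.    ]
```

```bash
python3 -m handwheel '[{"fingers":-1,"x":0,"y":0.001,"z":0,"spin":0},{"fingers":-1,"x":0,"y":0.002,"z":0,"spin":0},{"fingers":-1,"x":0,"y":0.003,"z":0,"spin":0},{"fingers":-1,"x":0,"y":0.004,"z":0,"spin":0},{"fingers":-1,"x":0,"y":0.004,"z":0,"spin":0},{"fingers":-1,"x":0,"y":0.004,"z":0,"spin":0},{"fingers":-1,"x":0,"y":0.004,"z":0,"spin":0},{"fingers":-1,"x":0,"y":0.004,"z":0,"spin":0},{"fingers":-1,"x":0,"y":0.004,"z":0,"spin":0},{"fingers":-1,"x":0,"y":0.004,"z":0,"spin":0}]'
python3 -c "
from h import *
print(togo(-.002,.115,.16))"
```

```text
time_s: 16.45
ee_pos: [0.4916, 0.063, 0.1789]
eef_rot: [-1.57, -0.0, -1.226]
force: [-11.6, 0.7, 19.9]
grip_width: 0.0007
[-0.0004 -0.0001 -0.    ]
```

The nose is on its stop (z = 160 mm, 20 N). I lift off and check.

```bash
python3 -m handwheel '[{"fingers":-1,"x":0,"y":-0.03,"z":0,"spin":0},{"fingers":-1,"x":0,"y":-0.07,"z":0,"spin":0},{"fingers":-1,"x":0,"y":-0.1,"z":0,"spin":0},{"fingers":-1,"x":0,"y":-0.12,"z":-0.02,"spin":0},{"fingers":-1,"x":0,"y":-0.12,"z":-0.05,"spin":0},{"fingers":-1,"x":0,"y":-0.12,"z":-0.08,"spin":0},{"fingers":-1,"x":0,"y":-0.12,"z":-0.1,"spin":0},{"fingers":-1,"x":0,"y":-0.12,"z":-0.1,"spin":0},{"fingers":-1,"x":0,"y":-0.12,"z":-0.1,"spin":0},{"fingers":-1,"x":0,"y":-0.12,"z":-0.1,"spin":0}]'
python3 - <<'E'
from h import *
p,d,c=snap('wrist','w6'); snap('top','t6')
Vi=np.linalg.inv(np.array(c['view']));v,u=np.mgrid[0:400,0:640]
a,b=u-c['cx'],v-c['cy'];r=np.hypot(a,b)+1e-9;t=r/c['fx'];t=np.where(t<1.2,t,np.nan)
L=loc((np.stack([a/r*np.tan(t)*d,b/r*np.tan(t)*d,d,np.ones_like(d)],-1)@Vi.T)[...,:3])
for M in (L,loc(cloud('t6'))):
 x,y,z=M[...,0],M[...,1],M[...,2]
 for n,q in dict(plate=(abs(y)<.025)&(x>.2)&(x<.24)&(z>.05)&(z<.1),tail=(abs(y-.115)<.015)&(x>.095)&(x<.132)&(z>.12)&(z<.18),nose=(abs(y-.115)<.01)&(abs(x)<.01)&(z>.14)&(z<.18)).items():
  A=M[q];print(n,len(A),np.median(A,0) if len(A) else '',np.polyfit(A[:,0],A[:,2],1) if len(A) else '')
E
```

```text
time_s: 17.45
ee_pos: [0.3982, 0.0293, 0.2973]
eef_rot: [-1.571, 0.0, -1.226]
force: [-0.5, 0.4, 0.0]
grip_width: 0.0006
plate 783 [0.21889218 0.00023979 0.07035677] [-0.00141509  0.0706585 ]
tail 610 [0.1059753  0.11170735 0.16079122] [-0.01229518  0.16215182]
nose 431 [-1.17280496e-04  1.15038528e-01  1.60668581e-01] [0.00624359 0.16062365]
plate 333 [2.20008537e-01 1.52395580e-04 7.00055372e-02] [-0.0145897   0.07338808]
tail 225 [0.11309427 0.11485776 0.16056649] [-0.02238875  0.16309762]
nose 89 [7.44434421e-05 1.14981966e-01 1.60167675e-01] [-0.06015429  0.16007081]
```

View pics/w6.png

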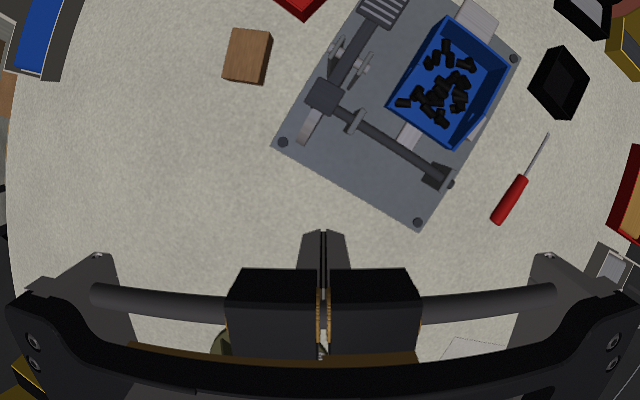

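The wrist view shows the bin level at (447,85), the pawl flat with its nose at (325,96), and the robot clear. Both pads are at 160 mm and the plate is at 70 mm, so I hand in.

```bash
python3 -c "
from h import *
workorder.hand_in()"
```

```text
the job is handed in; nothing more can be done
```

The bin is level and locked, and I handed the job in with the clock at about 17.5 s of the 51 s allowed.

1. **Pawl freed:** I pressed the tail down to its stop. The wrist camera then showed a tilt of about 0.32 rad.
2. **Arm levelled:** I pushed the plate down along its arc until it met its stop, with 22 N at the tip.
3. **Pawl locked:** I pressed the nose down to its stop, with 20 N at a height of 160 mm, then backed the arm away.

**Last checks:**
- **Plate:** height 70 mm. The slope was about 0 from the wrist camera and -0.015 from the top camera.
- **Pawl:** both pads at about 160 mm. The tail slope was -0.012 from the wrist camera and -0.022 from the top camera.
- **Robot:** measured force was close to zero and the arm was clear of everything.

**Disagreements and gaps:**
- The top camera's slope over the nose pad read -0.06. That came from only 89 pixels across 20 mm, so I put it down to noise, because both pad heights agreed.
- I did not measure the bystanders one by one. The arm made no contact near them, and the carton, screwdriver and black bin looked undisturbed in the last picture. The jar, collar and valve block were not clearly in that picture.

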